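# Serve the golden toast with the tongs

## Robot

A 6-joint arm with a two-finger parallel gripper is mounted at the origin on a cart in front of the work surface, level with it; the furniture and walls round the work are solid. World frame = base frame: x ahead of the robot, y to its left, z up, the work surface at z = 0. Lengths are in m, angles in rad, forces in N, time in s.
With the tool pointing down it reaches from about 0.375 to 0.975 m from the base axis. Payload 3.8 kg.
Tool frame: the origin (TCP) lies between the finger pads; the fingertips stand 25 mm ahead of it and the grasp point (between the pads) lies 6 mm ahead of it; z points along the fingers, y is the line along which they close (so a half turn about z gives the same grasp; the last joint's range is limited). The gripper opens to 88 mm and grips with 3 to 60 N. Pads are 18 mm wide; open, the fingers measure 123 mm over their backs; the gripper's body (75 mm by 187 mm) begins 45 mm behind the grasp point.
Start: joints at [1.191, 0.264, 1.604, -0, 1.274, -0.037], TCP at [0.227, 0.636, 0.264] pointing down, gripper open.
Joint ranges: [-2.63, 2.63], [-0.94, 2.18], [0.31, 2.57], [-1.31, 4.45], [0, 2.66], [-2.55, 2.55]. Speed limits (rad/s): [2.57, 2.57, 3.14, 3.14, 3.14, 3.14].

## Interface

Orientations are given as a 3x3 rotation matrix whose columns are the frame's x, y, z axes.
In Python, from cell import robot, read_camera, order, spot_in, silhouettes, spot_point gives the robot as it stands.
- The arm moves only by the shell command python3 -m pendant 'ROWS'. ROWS is JSON, a list of rows, each an object with "xyz": the shift along the world's x, y, z in mm, a list of three; "turn": the turn about the world's z in rad; "hand": the opening, from 0 (shut) to 1 (fully open). A call has 1 to 20 rows; each row is the pose to reach, as a shift and turn from the pose commanded when the call began; what a row does not reach only later rows make up. A row lasts 1/8 s, in which the tool goes at most 62.5 mm and 10.7 degrees, less where a joint would pass 70% of its speed; a pose out of reach is approached as far as the arm can. A call with a gripper value outside its range is refused whole. The fingers move at their own pace and stop on an object; the grip force is fixed at half the most. Time passes only in rows, so rows that repeat a pose let the fingers close. It gives the time, the measured TCP pose, the force, the opening and the grip force at its end, in the units of the state.
- robot.sense(): the state, without advancing time (a new reading comes with each control period).
- read_camera(name): name is "scene" or "side" or "wrist"; returns a dict with "image" (384x512x3 uint8, red, green, blue), "fx", "fy", "cx", "cy" (pixels), "pose" (4x4, takes a point from camera to world coordinates). Camera axes: x right, y down, z forward; pixel columns grow to the right and rows downward; lengths in m; the calibration is good to about 2 mm. A picture is of the moment at which its call begins. There is no depth.
- order.finish_job(): hands the job in; it is judged then, once.
Trained networks look in the newest picture that a camera, given by its name, has taken for a name from the list of things; names that differ only in an ending like _2 or _b are one class to them, and where a whole thing is asked for, a point or a joint stands for the part that bears it (a point fixed in the world has none). Each returns a list of dicts, best first, with "p" (0 to 1); they miss things now and then, are a little off and sometimes report something else, mostly with a low value. They report only what shows in the picture. A call takes as long as a camera call. They do not tell look-alikes from the thing itself.
- spot_in(thing, camera): "bbox" ([left, top, right, bottom] in pixels, round what is visible of it).
- silhouettes(thing, camera): "region" (384x512 bool, what is visible of it) and "bbox" ([left, top, right, bottom] in pixels, round what is visible of it).
- spot_point(thing, camera): "pixel" ([column, row] in pixels: a listed point, or the origin of a listed thing).
The state is a dict: "clock": time; "joint_positions": joint angles; "joint_vel": joint speeds; "effort": joint torques, N m; "position": TCP position; "tool_rot": TCP orientation; "ft_force": force on the tool from outside, world axes, zero at the start; "moment": the same for the moment, N m; "finger_gap": opening from 0.0 (shut) to 1.0 (fully open); "grasp_force": force on a finger pad.
Only numpy, scipy, OpenCV 4.12 (cv2) and the standard library are available. Lean on these libraries where they do the work, as an engineer would, in place of code of your own. Each camera call takes 0.05 s, during which the arm holds its last target. There are 200 camera calls.

## Task

Pick up the kitchen tongs, close their red tips on the top edge of the golden slice of toast and draw it straight up out of the toast rack. Carry it over the small white plate and let the program finish there while the gripper still holds the tongs and the tongs the slice, upright, still and clearly above the middle of the plate, about a hand's breadth over it. Never touch the toast with the robot itself, and leave the two dark rye slices in their slots and the plate, jam jar and mug where they are.

Things in the scene. Friction and masses are not known exactly. Their poses are not given: they have to be found in the camera images.
- tongs: loose steel spring tongs, about 90 g, lying on edge so that they open sideways. Origin: underside, midway between the arms, at the station to grip (black inlays on both arms; steel flat from x -35 to +35 mm); x along the tongs to the tips, z up, all 22 mm tall. Bow's end at x -102. Outer width at the origin 54 mm open, 32 when closed on a 14 mm slice
- tongs_tips (a point): point midway between the red silicone tip pads, 111 mm ahead (x) of the tongs' origin and 11 mm above their underside. The pads are 54 mm long in x, 20 tall, with flat inner faces 62 mm apart when open; with the arms squeezed to 44 mm over their outsides at the origin, the pads are about 38 mm apart (50 over their backs)
- tongs_left (a joint): closing angle of the left (+y) arm (rad): 0 open, 0.12 with the pads parallel and 14 mm apart, stop at 0.145; the right arm mirrors it. A spring pushes the arms apart: at the tongs' origin about 3 N when open, 6 N when closed, so squeezed to 44 mm they can be carried; a grip of about 25 N closes them firmly on the slice
- rack: steel wire toast rack, fixed to the worktop, base 107 x 136 mm. Origin: underside centre. Three slots 45 mm apart along its y (at -45, 0, +45); in each a slice stands in the x-z plane on the base, 12 mm above the worktop, between paired wire arches 58.5 mm high that leave it 17 mm
- toast: the golden slice of white toast (light face, brown crust), about 45 g, 92 wide (x) x 14 thick (y) x 92 tall (z), in one of the three slots, so that its top edge is 104 mm above the worktop and the upper 45 mm stand free of the wires. Origin: centre of its lower edge
- rye_a: a dark brown rye slice of the same size and origin in another slot
- rye_b: the other dark brown rye slice, the same
- plate_centre (a point): centre of the small round white plate, 135 mm across, 21 mm high, lying flat and loose on the worktop; the point is half-way up it
- jam: loose jam jar with a red lid, 65 mm wide, 86 tall, standing behind the rack; origin underside centre
- mug: loose cream mug, 94 mm tall, 82 wide, 115 with its handle, standing behind the plate; origin on its underside, 17 mm from the axis towards the handle
Things that resemble listed ones, but are neither listed nor needed, are in the scene too. What is shaped like the rye_a but green or turquoise is not meant. What is shaped like the rack but turquoise is not meant.

How it is judged:
By the outcome, as a careful person would: the job done as asked, in the order asked, and still so for the second after the job is handed in, while the arm keeps its last pose, push and grip.
It also fails if it takes over 42 s, if anything falls off the work surface, if the arm or the gripper's body presses on something with over 40 N, if the wrist force passes 120 N, or if a joint passes its speed limit or range.

## Working session

There is one attempt and no reset: what is moved stays moved. The work goes in short steps, Python scripts to look and compute and a shell command to move; the robot and the scene stay as the last step left them, time stands still between calls to the robot, and variables do not carry over. Pictures are saved under pics/ and viewed, at most 10 in all, crops included, and the job is handed in when it is done.

```bash
mkdir -p pics
cat > h.py <<'E'
import numpy as np, cv2
from cell import robot, read_camera, order, spot_in, silhouettes, spot_point
def ray(c,px):
    P=np.array(c["pose"]);d=np.array([(px[0]-c["cx"])/c["fx"],(px[1]-c["cy"])/c["fy"],1.])
    return P[:3,3],P[:3,:3]@d
def onz(c,px,z):
    o,d=ray(c,px);return o+d*(z-o[2])/d[2]
def proj(c,p):
    P=np.array(c["pose"]);q=P[:3,:3].T@(np.array(p)-P[:3,3]);return [c["fx"]*q[0]/q[2]+c["cx"],c["fy"]*q[1]/q[2]+c["cy"]]
def save(c,n,crop=None,s=1):
    im=c["image"][...,::-1]
    if crop: im=im[crop[1]:crop[3],crop[0]:crop[2]]
    cv2.imwrite("pics/"+n,cv2.resize(im,None,fx=s,fy=s,interpolation=cv2.INTER_CUBIC))
E
python3 - <<'E'
from h import *
np.set_printoptions(precision=3,suppress=True)
ims=[]
for n in ["scene","side"]:
    c=read_camera(n); save(c,n+"0.png",s=1.5); print(n,np.array(c["pose"])[:3,3],c["fx"])
    for t in ["tongs","tongs_tips","rack","toast","rye_a","plate_centre","jam","mug"]:
        print(t,[(round(d["p"],2),np.round(d["pixel"]).tolist(), onz(c,d["pixel"],{"tongs_tips":.011,"toast":.012,"rye_a":.012,"plate_centre":.0105}.get(t,0))) for d in spot_point(t,n)])
s=robot.sense();print(s["position"],s["tool_rot"],s["finger_gap"],s["clock"])
E
```

```text
scene [ 0.062 -0.788  0.912] 358.09366497390454
tongs [(0.89, [295.0, 274.0], array([ 0.51 , -0.362,  0.   ]))]
tongs_tips [(0.56, [333.0, 286.0], array([ 0.571, -0.456,  0.011]))]
rack [(0.94, [177.0, 143.0], array([0.492, 0.43 , 0.   ])), (0.53, [251.0, 194.0], array([ 0.587, -0.004,  0.   ]))]
toast [(0.73, [243.0, 187.0], array([0.576, 0.034, 0.012]))]
rye_a [(0.79, [250.0, 191.0], array([0.586, 0.001, 0.012])), (0.79, [204.0, 180.0], array([0.473, 0.143, 0.012])), (0.78, [190.0, 162.0], array([0.472, 0.266, 0.012])), (0.74, [259.0, 200.0], array([ 0.587, -0.053,  0.012])), (0.7, [289.0, 225.0], array([ 0.604, -0.205,  0.012]))]
plate_centre []
jam [(0.84, [286.0, 184.0], array([ 0.727, -0.032,  0.   ]))]
mug [(0.77, [325.0, 217.0], array([ 0.738, -0.236, -0.   ]))]
side [ 0.353 -0.952  0.547] 346.86499105909195
tongs [(0.72, [262.0, 284.0], array([ 0.493, -0.367,  0.   ]))]
tongs_tips [(0.58, [307.0, 301.0], array([ 0.572, -0.447,  0.011]))]
rack [(0.47, [222.0, 156.0], array([0.492, 0.42 , 0.   ]))]
toast [(0.51, [256.0, 191.0], array([0.565, 0.063, 0.012])), (0.37, [338.0, 239.0], array([ 0.727, -0.249,  0.012]))]
rye_a [(0.85, [228.0, 188.0], array([0.476, 0.097, 0.012])), (0.84, [264.0, 200.0], array([ 0.577, -0.003,  0.012])), (0.83, [270.0, 211.0], array([ 0.58 , -0.074,  0.012])), (0.6, [224.0, 170.0], array([0.477, 0.255, 0.012]))]
plate_centre [(0.87, [288.0, 238.0], array([ 0.598, -0.217,  0.01 ]))]
jam [(0.63, [320.0, 202.0], array([ 0.763, -0.025,  0.   ]))]
mug [(0.56, [335.0, 239.0], array([ 0.729, -0.231,  0.   ]))]
[0.227 0.636 0.264] [[-0.942  0.336 -0.   ]
 [ 0.336  0.942  0.   ]
 [ 0.     0.    -1.   ]] 1.0006910650373293 0.9
```

View pics/scene0.png

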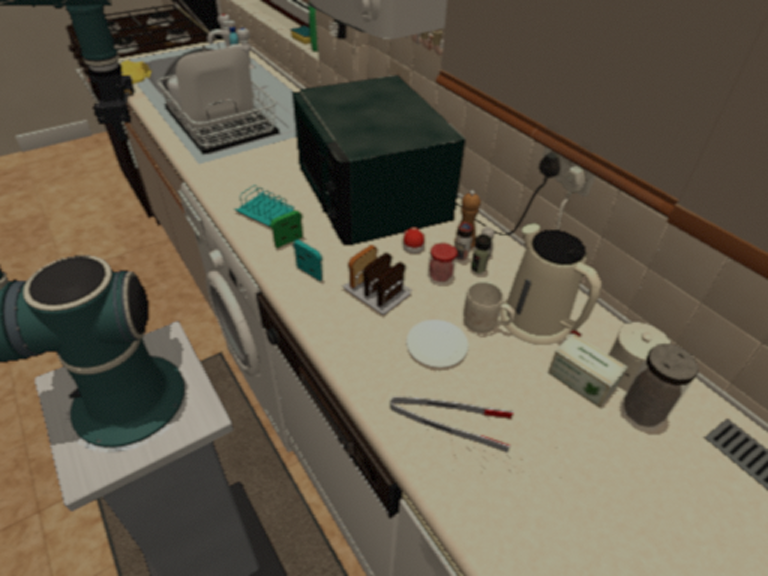

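View pics/side0.png

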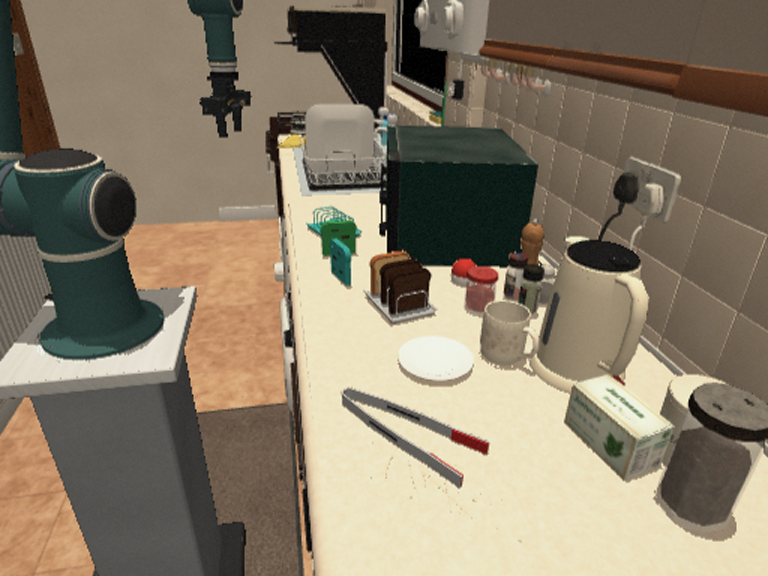

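The golden toast is in the rack's far slot at scene (243,180). It could be confused with two rye slices at (252,185) and (260,193), a turquoise slice at (205,174), a green slice at (191,152), and the turquoise rack at (177,139). The real rack, at (251,194), has the golden slice with a light face in its +y slot. The tongs are unique at (295,274), and the plate is at (291,229). I'll go and look with the wrist camera.

```bash
python3 -m pendant '[{"xyz":[100,-350,60],"turn":0,"hand":1},{"xyz":[100,-350,60],"turn":0,"hand":1},{"xyz":[100,-350,60],"turn":0,"hand":1},{"xyz":[100,-350,60],"turn":0,"hand":1},{"xyz":[100,-350,60],"turn":0,"hand":1},{"xyz":[193,-610,80],"turn":0.2,"hand":1},{"xyz":[193,-610,80],"turn":0.35,"hand":1},{"xyz":[193,-610,80],"turn":0.35,"hand":1},{"xyz":[193,-610,80],"turn":0.35,"hand":1},{"xyz":[193,-610,80],"turn":0.35,"hand":1},{"xyz":[193,-610,80],"turn":0.35,"hand":1},{"xyz":[193,-610,80],"turn":0.35,"hand":1}]'
python3 - <<'E'
from h import *
c=read_camera("wrist"); save(c,"w1.png",s=1.5); print(np.round(c["pose"],3),c["fx"],c["cx"],c["cy"])
print(robot.sense()["joint_positions"])
for t in ["rack","toast","rye_a","plate_centre"]:
    print(t,[(round(d["p"],2),np.round(d["pixel"]).tolist(), onz(c,d["pixel"],{"toast":.012,"rye_a":.012,"plate_centre":.0105}.get(t,0))) for d in spot_point(t,"wrist")])
E
```

```text
clock: 2.4
position: [0.4205, 0.0236, 0.3442]
tool_rot: [[-1.0, -0.002, 0.001], [-0.002, 1.0, -0.0], [-0.001, -0.0, -1.0]]
ft_force: [-0.1, 0.4, 1.3]
finger_gap: 0.997
grasp_force: 0.0
[[-0.003  0.957  0.291  0.345]
 [ 1.     0.003 -0.     0.024]
 [-0.001  0.291 -0.957  0.465]
 [ 0.     0.     0.     1.   ]] 291.31036821908964 253.57726764273923 190.08655982639763
[-3.04894417e-04 -2.76629014e-01  1.99594049e+00  5.33495450e-04
  1.42207751e+00 -1.57513260e+00]
rack [(0.83, [502.0, 192.0], array([0.48868464, 0.43785614, 0.        ])), (0.76, [236.0, 243.0], array([ 0.58365659, -0.00777689,  0.        ]))]
toast [(0.73, [260.0, 242.0], array([0.5760082 , 0.03513747, 0.012     ]))]
rye_a [(0.87, [233.0, 247.0], array([ 0.58573442, -0.0115789 ,  0.012     ])), (0.65, [401.0, 189.0], array([0.48099248, 0.26264676, 0.012     ])), (0.59, [207.0, 251.0], array([ 0.59401515, -0.05754519,  0.012     ])), (0.57, [324.0, 184.0], array([0.47151028, 0.13621752, 0.012     ])), (0.5, [216.0, 320.0], array([ 0.73813684, -0.04596962,  0.012     ]))]
plate_centre [(0.83, [110.0, 252.0], array([ 0.59706028, -0.22619806,  0.0105    ]))]
```

View pics/w1.png

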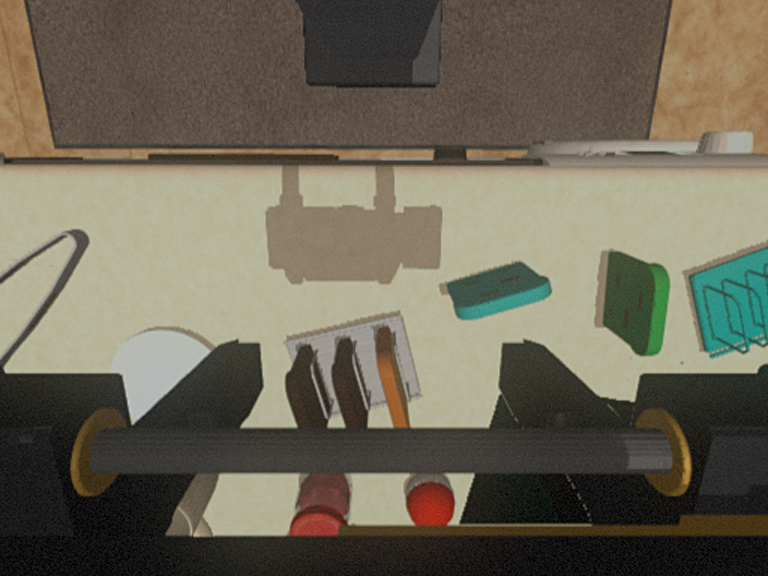

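```bash
python3 -m pendant '[{"xyz":[90,-10,0],"turn":0,"hand":1},{"xyz":[90,-10,0],"turn":0,"hand":1},{"xyz":[90,-10,0],"turn":0,"hand":1},{"xyz":[90,-10,0],"turn":0,"hand":1}]'
python3 - <<'E'
from h import *
c=read_camera("wrist"); save(c,"w2.png",[100,60,400,285],2.5); np.save("w2.npy",c,allow_pickle=True)
for t in ["rack","toast","rye_a","plate_centre"]:
    print(t,[(round(d["p"],2),np.round(d["pixel"]).tolist(), onz(c,d["pixel"],{"toast":.012,"rye_a":.012,"plate_centre":.0105}.get(t,0))) for d in spot_point(t,"wrist")])
for d in silhouettes("toast","wrist"):
    print(d["p"],d["bbox"],cv2.minAreaRect(np.argwhere(d["region"])[:,::-1].astype(np.float32)))
E
```

```text
clock: 3.15
position: [0.509, 0.0167, 0.3434]
tool_rot: [[-1.0, -0.009, -0.001], [-0.009, 1.0, 0.0], [0.001, 0.0, -1.0]]
ft_force: [0.6, 0.9, 0.4]
finger_gap: 1.002
grasp_force: 0.0
rack [(0.76, [240.0, 198.0], array([ 0.58749841, -0.00595439,  0.        ])), (0.21, [113.0, 273.0], array([ 7.34594060e-01, -2.36794405e-01, -5.55111512e-17]))]
toast [(0.58, [268.0, 192.0], array([0.57400086, 0.04112906, 0.012     ]))]
rye_a [(0.8, [330.0, 132.0], array([0.47625207, 0.13293682, 0.012     ])), (0.79, [418.0, 136.0], array([0.48112772, 0.26786239, 0.012     ])), (0.7, [240.0, 196.0], array([ 0.58164308, -0.00553793,  0.012     ])), (0.59, [208.0, 205.0], array([ 0.59723179, -0.05749059,  0.012     ]))]
plate_centre [(0.79, [110.0, 204.0], array([ 0.59781788, -0.22005019,  0.0105    ]))]
0.74 [0.0, 107.8, 48.5, 184.1] ((22.919300079345703, 144.8335723876953), (11.547551155090332, 87.33013153076172), 31.660749435424805)
0.67 [254.9, 168.8, 279.9, 237.1] ((265.7481689453125, 201.37783813476562), (71.1673583984375, 11.34691047668457), 77.82854461669922)
```

View pics/w2.png

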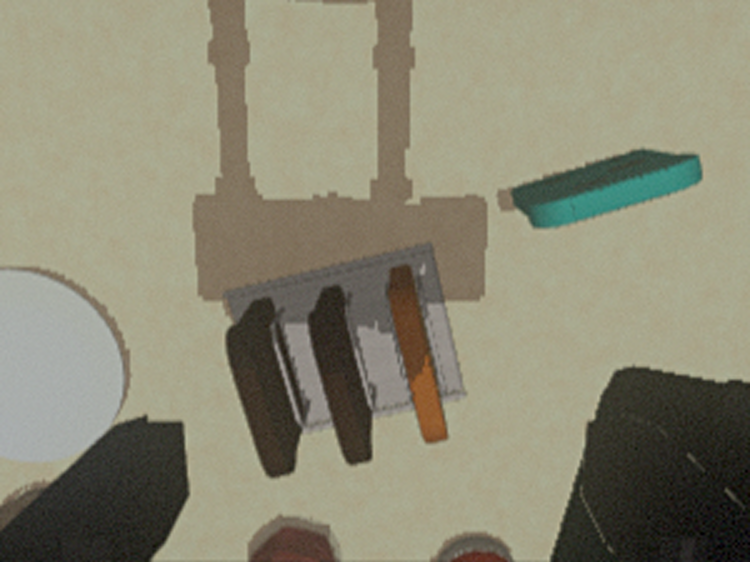

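The crop confirms it: the golden slice is in the rack's right-hand (+y) slot, with its top edge from about crop (398,266) to (436,440). The two rye slices are beside it, and the turquoise slice is separate at (610,190).

```bash
python3 - <<'E'
from h import *
np.set_printoptions(precision=4,suppress=True)
c=np.load("w2.npy",allow_pickle=True).item()
f=lambda p,z:onz(c,[p[0]/2.5+100,p[1]/2.5+60],z)
for z in (0,.012):
    k=[f(p,z) for p in [(226,291),(430,244),(465,395)]]
    print(z,k,"ctr",(k[0]+k[2])/2,"len",np.linalg.norm(k[1]-k[0]),np.linalg.norm(k[2]-k[1]),np.degrees(np.arctan2(*(k[2]-k[1])[[1,0]])))
a,b=f((400,266),.104),f((437,440),.104);print(a,b,(a+b)/2,np.degrees(np.arctan2(*(b-a)[[1,0]])),np.linalg.norm(b-a))
E
python3 -m pendant '[{"xyz":[-30,-170,0],"turn":-0.15,"hand":1},{"xyz":[-30,-170,0],"turn":-0.3,"hand":1},{"xyz":[-30,-170,0],"turn":-0.45,"hand":1},{"xyz":[-30,-370,0],"turn":-0.6,"hand":1},{"xyz":[-30,-370,0],"turn":-0.75,"hand":1},{"xyz":[-30,-370,0],"turn":-0.9,"hand":1},{"xyz":[-30,-370,0],"turn":-0.96,"hand":1},{"xyz":[-30,-370,0],"turn":-0.96,"hand":1},{"xyz":[-30,-370,0],"turn":-0.96,"hand":1},{"xyz":[-30,-370,0],"turn":-0.96,"hand":1}]'
python3 - <<'E'
from h import *
c=read_camera("wrist"); save(c,"w3.png",s=1.5); np.save("w3.npy",c,allow_pickle=True)
for t in ["tongs","tongs_tips","plate_centre"]:
    print(t,[(round(d["p"],2),np.round(d["pixel"]).tolist(), onz(c,d["pixel"],{"tongs_tips":.011,"plate_centre":.0105}.get(t,0))) for d in spot_point(t,"wrist")])
E
```

```text
0 [array([ 0.5517, -0.0867,  0.    ]), array([0.5192, 0.0463, 0.    ]), array([0.6235, 0.0732, 0.    ])] ctr [ 0.5876 -0.0067  0.    ] len 0.13696255492328713 0.10775729342132176 14.466291189829807
0.012 [array([ 0.5486, -0.0841,  0.012 ]), array([0.517 , 0.0455, 0.012 ]), array([0.6186, 0.0718, 0.012 ])] ctr [ 0.5836 -0.0061  0.012 ] len 0.1334218305414316 0.10497157672413153 14.466291189829816
[0.5115 0.0248 0.104 ] [0.6075 0.0464 0.104 ] [0.5595 0.0356 0.104 ] 12.688424703458457 0.09840432244533982
clock: 4.7
position: [0.4801, -0.3531, 0.344]
tool_rot: [[-0.581, 0.814, 0.0], [0.814, 0.581, -0.0], [-0.0, 0.0, -1.0]]
ft_force: [-0.7, 1.0, -1.0]
finger_gap: 1.0
grasp_force: 0.0
tongs []
tongs_tips []
plate_centre [(0.83, [366.0, 125.0], array([ 0.59611203, -0.21937808,  0.0105    ]))]
```

View pics/w3.png

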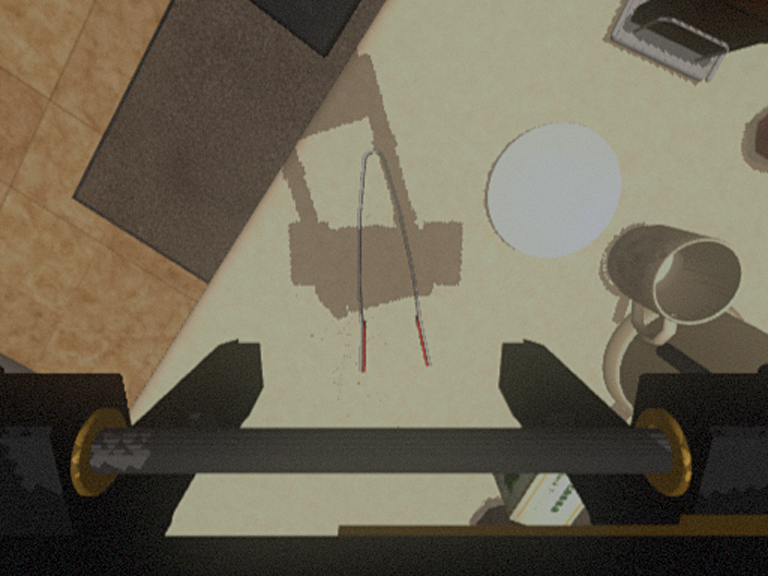

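The wrist view shows the tongs with the bow at (374,150) and the pad ends at (362,371) and (429,365), in 1.5x pixels. The plate is at (554,190).

Run:
```python
from h import *
np.set_printoptions(precision=4,suppress=True)
c=np.load("w3.npy",allow_pickle=True).item()
f=lambda p,z:onz(c,[p[0]/1.5,p[1]/1.5],z)
for z in (.021,):
    b=f((374,150),z);l=f((362,371),z);r=f((429,366),z);t=(l+r)/2
    u=(t-b)/np.linalg.norm(t-b);o=b+.102*u
    print(b,t,np.linalg.norm(t-b),np.linalg.norm(l-r),"yaw",np.arctan2(u[1],u[0]),"origin",o)
s=robot.sense();R=s["tool_rot"];print(s["position"],"toolyaw of y",np.arctan2(R[1][1],R[0][1]))
w=np.arctan2(u[1],u[0])+np.pi/2;print("turn",w-np.arctan2(R[1][1],R[0][1]),"shift",o-np.array(s["position"]))
# scene/side check
for n in ("scene","side"):
    c=read_camera(n); m=silhouettes("tongs",n)
    print(n,"origin",proj(c,o),"bow",proj(c,b),"tips",proj(c,l),proj(c,r),[(d["p"],d["bbox"]) for d in m])
    for d in silhouettes("toast",n): print("toast",d["p"],d["bbox"])
    R=np.radians(13.6)
    for xc in (-.015,0):
        e=np.array([np.cos(R),np.sin(R)]);k=np.array([-e[1],e[0]]);q=np.array([.5876,-.0067])+k*.045+e*xc
        P=[proj(c,[*(q+e*sx+k*sy),z]) for sx in(-.046,.046) for sy in(-.007,.007) for z in(.06,.104)]
        print(xc,np.min(P,0),np.max(P,0))
```

```text
[ 0.4301 -0.294   0.021 ] [ 0.5857 -0.4718  0.021 ] 0.23634141442619355 0.0756851782326315 yaw -0.8517456666461175 origin [ 0.4972 -0.3707  0.021 ]
[ 0.4801 -0.3535  0.344 ] toolyaw of y 0.6193291977309471
turn 0.09972146241783197 shift [ 0.0172 -0.0172 -0.323 ]
scene origin [np.float64(294.32295529119557), np.float64(274.286549355321)] bow [np.float64(260.3608182633545), np.float64(266.0924785186354)] tips [np.float64(339.414413210455), np.float64(297.0792031188805)] [np.float64(342.3260935491047), np.float64(274.56429305964605)] [(0.74, [260.9, 261.5, 345.1, 300.1])]
toast 0.76 [235.1, 163.2, 253.1, 191.9]
-0.015 [229.0104 161.988 ] [250.3533 185.374 ]
0 [232.1289 160.1113] [253.2306 183.3062]
side origin [np.float64(264.1800856712957), np.float64(277.31576938093787)] bow [np.float64(229.82605529821967), np.float64(259.22540474738884)] tips [np.float64(307.71799116621685), np.float64(316.51818538412806)] [np.float64(326.25826487161294), np.float64(294.9109993366097)] [(0.81, [224.3, 256.4, 325.1, 324.6])]
toast 0.54 [247.5, 165.2, 273.4, 196.8]
-0.015 [243.3121 166.2598] [271.5754 185.0981]
0 [247.6276 165.5712] [275.7286 184.2936]
```

```bash
python3 -m pendant '[{"xyz":[17,-17,-60],"turn":0.1,"hand":1},{"xyz":[17,-17,-120],"turn":0.1,"hand":1},{"xyz":[17,-17,-180],"turn":0.1,"hand":1},{"xyz":[17,-17,-240],"turn":0.1,"hand":1},{"xyz":[17,-17,-280],"turn":0.1,"hand":1},{"xyz":[17,-17,-300],"turn":0.1,"hand":1},{"xyz":[17,-17,-310],"turn":0.1,"hand":1},{"xyz":[17,-17,-316],"turn":0.1,"hand":1},{"xyz":[17,-17,-316],"turn":0.1,"hand":0.6},{"xyz":[17,-17,-316],"turn":0.1,"hand":0.5},{"xyz":[17,-17,-316],"turn":0.1,"hand":0.5},{"xyz":[17,-17,-316],"turn":0.1,"hand":0.5},{"xyz":[17,-17,-316],"turn":0.1,"hand":0.5}]'
python3 - <<'E'
from h import *
c=read_camera("side"); save(c,"s4.png",[180,200,380,350],4)
c=read_camera("wrist"); save(c,"w4.png",s=1.5)
E
```

```text
clock: 6.82
position: [0.4974, -0.3718, 0.0285]
tool_rot: [[-0.658, 0.753, 0.001], [0.753, 0.658, -0.001], [-0.002, 0.0, -1.0]]
ft_force: [-0.3, -0.7, 3.6]
finger_gap: 0.501
grasp_force: 4.9
```

View pics/s4.png

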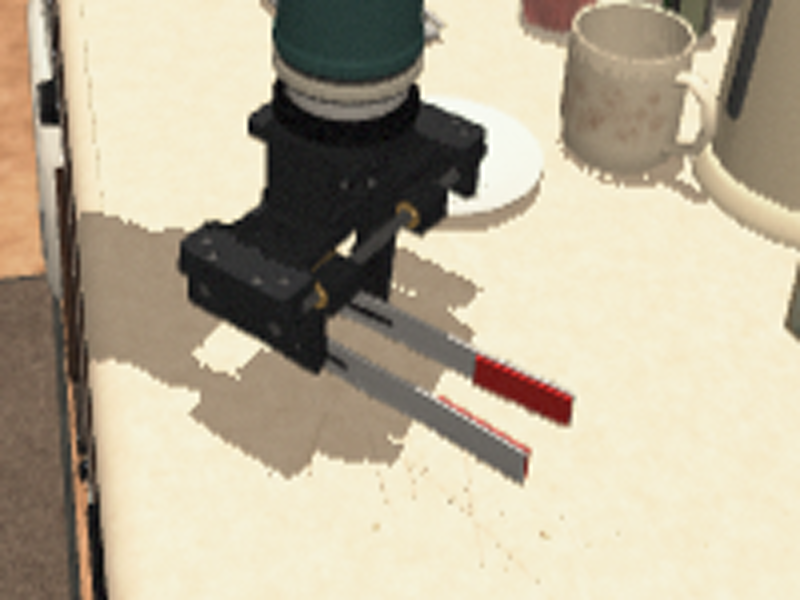

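The side view shows the tongs gripped at the inlays, squeezed to about 44 mm, with the pads parallel at about (500,410) in the crop. Next I'll lift, turn and carry them to above the toast.

```bash
python3 -m pendant '[{"xyz":[0,0,15],"turn":0,"hand":0.5},{"xyz":[0,0,45],"turn":0,"hand":0.5},{"xyz":[0,0,85],"turn":0,"hand":0.5},{"xyz":[0,0,125],"turn":0,"hand":0.5},{"xyz":[0,10,160],"turn":0.05,"hand":0.5},{"xyz":[-2,35,180],"turn":0.15,"hand":0.5},{"xyz":[-5,70,190],"turn":0.26,"hand":0.5},{"xyz":[-8,110,190],"turn":0.37,"hand":0.5},{"xyz":[-12,150,190],"turn":0.48,"hand":0.5},{"xyz":[-16,190,190],"turn":0.59,"hand":0.5},{"xyz":[-20,230,190],"turn":0.7,"hand":0.5},{"xyz":[-23,270,190],"turn":0.81,"hand":0.5},{"xyz":[-26,310,190],"turn":0.92,"hand":0.5},{"xyz":[-29,345,190],"turn":1.02,"hand":0.5},{"xyz":[-31,370,190],"turn":1.07,"hand":0.5},{"xyz":[-31,382,185],"turn":1.09,"hand":0.5},{"xyz":[-31,382,170],"turn":1.09,"hand":0.5},{"xyz":[-31,382,150],"turn":1.09,"hand":0.5},{"xyz":[-31,382,140],"turn":1.09,"hand":0.5},{"xyz":[-31,382,140],"turn":1.09,"hand":0.5}]'
python3 - <<'E'
from h import *
for n in ("scene","side"):
    c=read_camera(n); save(c,n+"5.png",[180,120,330,232],5); np.save(n+"5.npy",c,allow_pickle=True)
    print(n,[(d["p"],d["pixel"]) for d in spot_point("tongs_tips",n)])
    for z in (.1,.1515):
        R=.237;e=np.array([np.cos(R),np.sin(R)]);print(proj(c,[*(np.array([.4657,.0115])+.111*e),z]))
E
```

```text
clock: 9.43
position: [0.4649, 0.0101, 0.1662]
tool_rot: [[-0.972, -0.234, -0.003], [-0.234, 0.972, -0.0], [0.003, 0.001, -1.0]]
ft_force: [0.1, 0.7, -0.6]
finger_gap: 0.501
grasp_force: 3.7
scene [(0.57, [241.7, 157.5])]
[np.float64(241.96254680327763), np.float64(167.95270642106385)]
[np.float64(241.90028882861816), np.float64(156.40584789569158)]
side [(0.83, [260.1, 152.2])]
[np.float64(260.77332953769235), np.float64(169.67575474471016)]
[np.float64(261.2088054894976), np.float64(154.50151819339038)]
```

View pics/scene5.png

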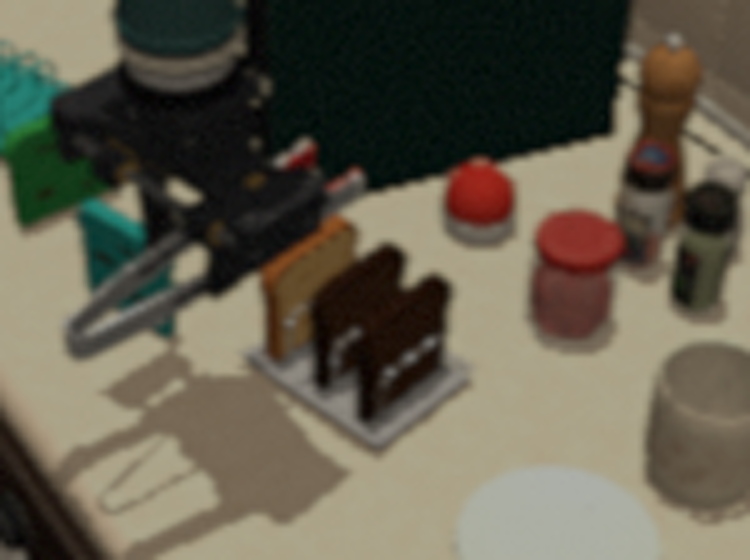

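View pics/side5.png

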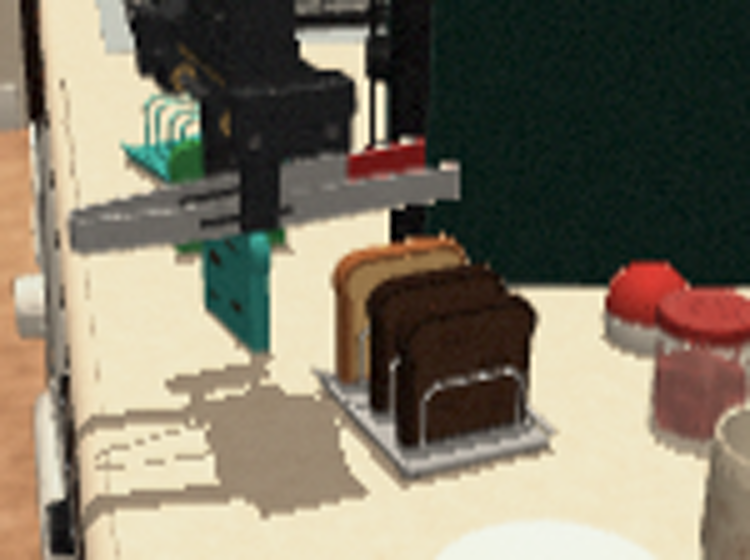

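Both views show the red pads directly over the golden slice, with the rye slices clear to the side. The projected tips match the slice's top centre within 1 px. I'll lower the tongs around its top edge.

```bash
python3 -m pendant '[{"xyz":[0,0,-10],"turn":0,"hand":0.5},{"xyz":[0,0,-20],"turn":0,"hand":0.5},{"xyz":[0,0,-30],"turn":0,"hand":0.5},{"xyz":[0,0,-40],"turn":0,"hand":0.5},{"xyz":[0,0,-48],"turn":0,"hand":0.5},{"xyz":[0,0,-54],"turn":0,"hand":0.5},{"xyz":[0,0,-54],"turn":0,"hand":0.5},{"xyz":[0,0,-54],"turn":0,"hand":0.5}]'
python3 - <<'E'
from h import *
a=[]
for n in ("scene","side"):
    c=read_camera(n); a.append(cv2.resize(c["image"][120:220,200:290,::-1],None,fx=4.4,fy=4.4,interpolation=cv2.INTER_CUBIC))
cv2.imwrite("pics/both6.png",np.hstack(a))
E
```

```text
clock: 10.62
position: [0.4662, 0.0107, 0.114]
tool_rot: [[-0.972, -0.235, 0.001], [-0.235, 0.972, -0.0], [-0.001, -0.0, -1.0]]
ft_force: [0.2, 0.5, -0.3]
finger_gap: 0.502
grasp_force: 3.7
```

View pics/both6.png

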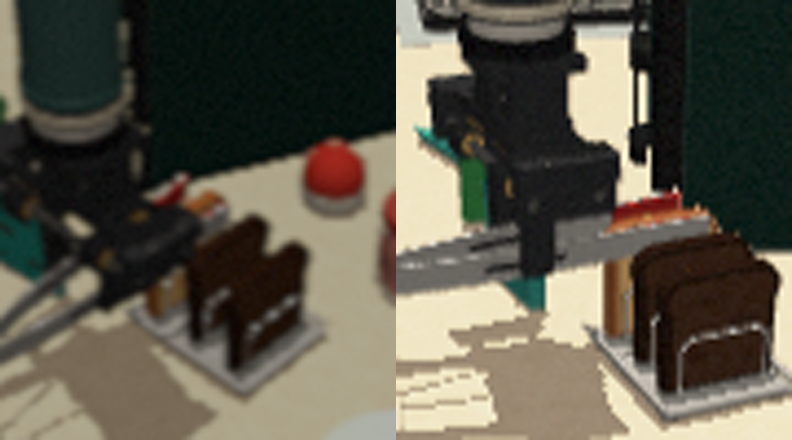

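The pads straddle the golden slice, with the crust at (210,205) and (690,213) between them. The near arm is between the toast and the rye with no contact force. Closing now.

```bash
python3 -m pendant '[{"xyz":[0,0,0],"turn":0,"hand":0.45},{"xyz":[0,0,0],"turn":0,"hand":0.4},{"xyz":[0,0,0],"turn":0,"hand":0.36},{"xyz":[0,0,0],"turn":0,"hand":0.3},{"xyz":[0,0,0],"turn":0,"hand":0.2},{"xyz":[0,0,0],"turn":0,"hand":0.2},{"xyz":[0,0,0],"turn":0,"hand":0.2},{"xyz":[0,0,0],"turn":0,"hand":0.2}]'
```

```text
clock: 11.72
position: [0.4659, 0.0107, 0.1137]
tool_rot: [[-0.972, -0.235, 0.0], [-0.235, 0.972, -0.0], [0.0, -0.0, -1.0]]
ft_force: [0.7, -0.7, -0.1]
finger_gap: 0.363
grasp_force: 30.0
```

```bash
python3 -m pendant '[{"xyz":[0,0,4],"turn":0,"hand":0.2},{"xyz":[0,0,9],"turn":0,"hand":0.2},{"xyz":[0,0,15],"turn":0,"hand":0.2},{"xyz":[0,0,22],"turn":0,"hand":0.2},{"xyz":[0,0,30],"turn":0,"hand":0.2},{"xyz":[0,0,38],"turn":0,"hand":0.2},{"xyz":[0,0,46],"turn":0,"hand":0.2},{"xyz":[0,0,54],"turn":0,"hand":0.2},{"xyz":[0,0,64],"turn":0,"hand":0.2},{"xyz":[0,0,76],"turn":0,"hand":0.2},{"xyz":[0,0,90],"turn":0,"hand":0.2},{"xyz":[0,0,105],"turn":0,"hand":0.2},{"xyz":[0,0,120],"turn":0,"hand":0.2},{"xyz":[0,0,130],"turn":0,"hand":0.2},{"xyz":[0,0,130],"turn":0,"hand":0.2},{"xyz":[0,0,130],"turn":0,"hand":0.2}]'
python3 - <<'E'
from h import *
s=robot.sense();print(s["position"],s["joint_positions"])
for n in ("scene","side"):
    c=read_camera(n);print(n,[(d["p"],d["bbox"]) for d in spot_in("toast",n)],[(d["p"],np.round(d["pixel"])) for d in spot_point("rye_a",n)],[(d["p"],d["pixel"],onz(c,d["pixel"],.0105)) for d in spot_point("plate_centre",n)])
    R=np.radians(13.6);e=np.array([np.cos(R),np.sin(R)]);k=np.array([-e[1],e[0]]);q=np.array([.577,.037])
    P=[proj(c,[*(q+e*sx+k*sy),z]) for sx in(-.046,.046) for sy in(-.007,.007) for z in(.142,.234)];print(np.min(P,0),np.max(P,0))
    save(c,n+"7.png")
    m=silhouettes("plate_centre",n)
    for d in m: 
        v=np.argwhere(d["region"]);print("plate",d["p"],d["bbox"],onz(c,[(d["bbox"][0]+d["bbox"][2])/2,(d["bbox"][1]+d["bbox"][3])/2],.015))
E
```

```text
clock: 13.72
position: [0.4655, 0.0107, 0.2432]
tool_rot: [[-0.972, -0.235, -0.001], [-0.235, 0.972, -0.0], [0.001, 0.0, -1.0]]
ft_force: [-0.3, 0.9, -1.3]
finger_gap: 0.356
grasp_force: 30.0
[0.4655384  0.01070909 0.24324269] [-3.04730554e-02 -1.25255652e-01  2.05700483e+00 -3.96511238e-05
  1.21067052e+00 -1.83846881e+00]
scene [(0.54, [230.9, 137.4, 251.4, 165.7])] [(0.97, array([192., 162.])), (0.67, array([252., 191.])), (0.62, array([260., 198.])), (0.55, array([205., 184.]))] [(0.77, [291.6, 227.0], array([ 0.60782034, -0.21682694,  0.0105    ]))]
[231.20285997 129.73904585] [253.90944465 165.3245451 ]
plate 0.96 [274.5, 210.4, 312.6, 246.6] [ 0.60653131 -0.22825235  0.015     ]
side [(0.67, [243.3, 130.3, 277.2, 161.3])] [(0.81, array([267., 200.])), (0.68, array([226., 169.])), (0.67, array([269., 208.])), (0.67, array([224., 187.])), (0.61, array([224., 139.]))] [(0.67, [290.4, 237.0], array([ 0.60429318, -0.21500756,  0.0105    ]))]
[247.84756166 126.48171666] [277.72388741 160.24543004]
plate 0.73 [265.6, 225.5, 315.5, 256.7] [ 0.59731079 -0.2393113   0.015     ]
plate 0.39 [242.8, 128.9, 277.3, 162.0] [0.66777588 0.48808444 0.015     ]
```

```bash
python3 -m pendant '[{"xyz":[1,-6,0],"turn":0,"hand":0.2},{"xyz":[2,-16,0],"turn":0,"hand":0.2},{"xyz":[3,-32,0],"turn":0,"hand":0.2},{"xyz":[5,-54,0],"turn":0,"hand":0.2},{"xyz":[8,-78,0],"turn":0,"hand":0.2},{"xyz":[10,-102,0],"turn":0,"hand":0.2},{"xyz":[12,-126,0],"turn":0,"hand":0.2},{"xyz":[15,-150,0],"turn":0,"hand":0.2},{"xyz":[17,-174,0],"turn":0,"hand":0.2},{"xyz":[20,-198,0],"turn":0,"hand":0.2},{"xyz":[22,-220,-2],"turn":0,"hand":0.2},{"xyz":[23,-238,-6],"turn":0,"hand":0.2},{"xyz":[24,-250,-12],"turn":0,"hand":0.2},{"xyz":[25,-255,-20],"turn":0,"hand":0.2},{"xyz":[25,-256,-27],"turn":0,"hand":0.2},{"xyz":[25,-256,-30],"turn":0,"hand":0.2},{"xyz":[25,-256,-30],"turn":0,"hand":0.2},{"xyz":[25,-256,-30],"turn":0,"hand":0.2},{"xyz":[25,-256,-30],"turn":0,"hand":0.2}]'
python3 - <<'E'
from h import *
a=[]
for n in ("scene","side"):
    c=read_camera(n);print(n,[(d["p"],d["pixel"]) for d in spot_point("toast",n)],proj(c,[.601,-.219,.1115]),[(d["p"],onz(c,d["pixel"],.0105)) for d in spot_point("plate_centre",n)],"tips",[(d["p"],d["pixel"]) for d in spot_point("tongs_tips",n)],proj(c,[.601,-.219,.195]))
    a.append(cv2.resize(c["image"][120:270,210:340,::-1],None,fx=3,fy=3,interpolation=cv2.INTER_CUBIC))
cv2.imwrite("pics/both8.png",np.hstack(a))
E
```

```text
clock: 16.6
position: [0.4911, -0.2452, 0.2141]
tool_rot: [[-0.972, -0.235, 0.001], [-0.235, 0.972, -0.0], [-0.001, -0.0, -1.0]]
ft_force: [0.6, 0.4, -1.7]
finger_gap: 0.36
grasp_force: 30.0
scene [(0.39, [293.1, 206.9])] [np.float64(293.2390546259775), np.float64(207.02247139706765)] [(0.78, array([ 0.61085366, -0.21669801,  0.0105    ]))] tips [(0.64, [293.9, 188.7])] [np.float64(295.8954086670489), np.float64(187.3563413174139)]
side [(0.9, [288.7, 202.0]), (0.25, [251.3, 184.6])] [np.float64(292.239056439347), np.float64(205.26432985949435)] [(0.63, array([ 0.60008748, -0.22276352,  0.0105    ]))] tips [(0.61, [294.6, 175.6])] [np.float64(294.612595071562), np.float64(175.4399341250017)]
```

View pics/both8.png

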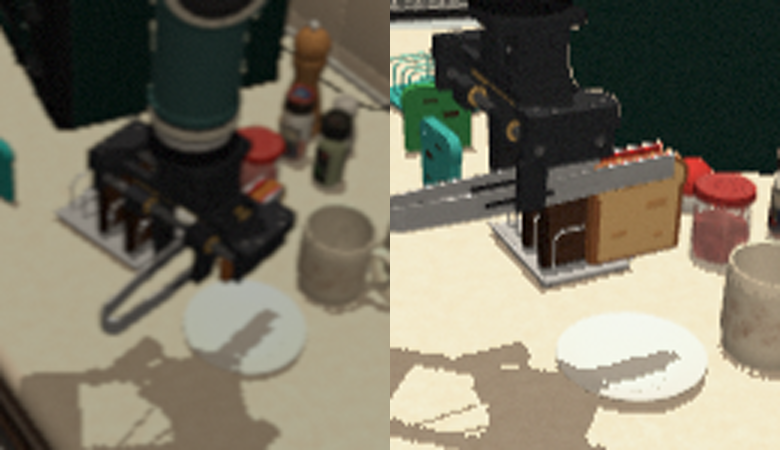

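The slice hangs upright in the tongs, centred over the plate with its shadow on it. The two rye slices are still in the rack. Handing in.

```bash
python3 -c "
from cell import robot,order
print(robot.sense()['joint_vel']);print(order.finish_job())"
```

```text
[ 7.18978051e-04 -4.73733945e-05  2.95506257e-03 -1.06567215e-03
  4.04522205e-04  1.64593127e-03]
the job is handed in; nothing more can be done
None
```

I handed the job in at about 17 s, with the tongs gripped at 30 N and holding the golden slice upright and still, about 90 mm above the middle of the plate, and both rye slices still in the rack.

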